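# Chuck a grinding point in the bench spindle

### The arm

A 7-joint arm with a two-finger parallel gripper is mounted at the origin on the work surface. World frame = base frame: x ahead of the robot, y to its left, z up, the work surface at z = 0. Lengths are in m, angles in rad, forces in N, time in s.
With the tool pointing down it reaches from about 0.4 to 0.85 m from the base axis. Payload 10.4 kg.
Tool frame: the origin (TCP) lies midway between the tips of the shut fingers; the grasp point (between the pads) lies 19 mm behind it (manip.hold_point_z is the distance from the TCP to the grasp point, in m); z points along the fingers, y is the line along which they close (so a half turn about z gives the same grasp; the last joint's range is limited). The gripper opens to 85 mm and grips with 20 to 120 N. Pads are 22 mm wide; open, the fingers measure 114 mm over their backs; the gripper's body (76 mm by 85 mm) begins 54 mm behind the grasp point. The pads swing forward as they close: fully open they stand 13 mm farther back than shut.
Start: joints at [-1.178, 0.332, -0.065, 1.46, 0.022, 1.35, -0.088], TCP at [0.252, 0.572, 0.231] pointing down, gripper open.
Joint ranges: [-2.6, 2.6], [-0.5, 2.12], [-1.47, 1.34], [0.16, 2.42], [-1.27, 4.41], [0.06, 2.06], [-2.6, 2.6]. Speed limits (rad/s): [2.22, 2.22, 2.79, 2.79, 3.14, 3.14, 3.14].

### API

Orientations are given as a unit quaternion [x, y, z, w].
In Python, from workcell import manip, eyes, job gives the robot as it stands.
- The arm moves only by the shell command python3 -m crank 'ROWS' [FORCE]. ROWS is JSON, a list that holds one entry, the list of rows, each a list of 7 numbers: the finger opening in cm, from 0 to 8.54, then the shift along the world's x, y, z in cm, then the turn, a rotation vector about the world's x, y, z in degrees. In form: [[[hand, x, y, z, ax, ay, az], ...]]. A call has 1 to 20 rows; each row shifts and turns the commanded pose from where the row before left it; what a row does not reach is not made up. A row lasts 1/8 s, in which the tool goes at most 62.5 mm and 10.7 degrees, less where a joint would pass 70% of its speed; a pose out of reach is approached as far as the arm can. A call with a gripper value outside its range is refused whole. The fingers move at their own pace and stop on an object; FORCE is the grip in N (left out, the last holds). Time passes only in rows, so rows that do not move let the fingers close. It gives the time, the measured TCP pose, the force, the opening and the grip force at its end, in the units of the state.
- manip.get_obs(): the state, without advancing time (a new reading comes with each control period).
- eyes.camera(name): name is "side" or "top"; returns (picture, depth): 400x640x3 uint8, red, green, blue; 400x640 float32, m along the optical axis (not along the pixel's ray), 0 where there is no reading.
- eyes.camera_params(name): a dict with "fx", "fy", "cx", "cy" (pixels), "world_from_camera" (4x4, takes a point from camera to world coordinates). Camera axes: x right, y down, z forward; pixel columns grow to the right and rows downward; lengths in m; the calibration is good to about 2 mm. A picture is of the moment at which its call begins. camera_params takes no time and is no camera call.
- job.hand_in(): hands the job in; it is judged then, once.
The state is a dict: "clock": time; "joint_pos": joint angles; "joint_velocities": joint speeds; "tau": joint torques, N m; "position": TCP position; "ee_rot": TCP orientation; "ft_force": force on the tool from outside, world axes, zero at the start; "torque": the same for the moment, N m; "grip_width": opening from 0.0 (shut) to 1.0 (fully open); "grasp_force": force on a finger pad.
Only numpy, scipy, OpenCV 4.12 (cv2) and the standard library are available. Lean on these libraries where they do the work, as an engineer would, in place of code of your own. Each camera call takes 0.05 s, during which the arm holds its last target. There are 200 camera calls.

### The job

Take the grinding point with the plain cylindrical stone out of the wooden rack and push its steel shank into the collet on top of the bench spindle until it sits fully home on the stop inside, without ramming it. Then turn the hex collet nut clockwise until it grips the shank snugly, stop there without overtightening, and let go. Leave the other points and the rest of the bench as they are.

Things in the scene. Friction and masses are not known exactly. Their poses are not given: they have to be found in the camera images.
- point: the grinding point to use: steel shank 10 mm in diameter and 51 mm long (foot chamfered 1.6 x 2 mm), topped by a plain cylindrical pale stone 22 mm in diameter and 14 mm high; 40 to 85 g. Stands stone up in one of the three rack holes, leaning up to 5 degrees. Origin at the foot of the shank, z up to the stone. The other two points have a conical and a ball-shaped stone
- point_head (a point): centre of the cylindrical stone, 58 mm above the foot of the shank: where to pinch it, across the 22 mm diameter
- rack: fixed wooden block, 50 (x) x 190 (y) x 36 mm high, with three holes in a row along its y, 64 mm apart, 12 mm in diameter and 28 mm deep. A point standing in it shows 23 mm of bare shank between the block and its stone. Origin under its centre
- spindle: fixed upright bench spindle: 110 mm square base, grey round motor body 76 mm in diameter up to 76 mm high, then a neck with the collet nut. Origin on the table on the vertical spindle axis, z up. Shank bore down the axis, 11.5 mm in diameter; its rigid stop is 36.5 mm below the mouth, 86 mm above the table. More than 40 N between shank and spindle is ramming
- mouth (a point): centre of the bore's mouth, on the axis 122.5 mm above the table; a 45 degree funnel about 18 mm wide. From 15 mm below the mouth two sprung balls drag on the shank with 4 to 9 N in all, so it must be pushed. Fully home (foot within 2 mm of the stop), the stone's underside is 14.5 mm above the mouth
- nut: hex collet nut, 36 mm across flats, from 87 to 118 mm above the table; below it 11 mm of free height over the motor body. Origin on the spindle axis at table height, x square through the middle of one flat (the others every 60 degrees). Starts loose; turning it clockwise seen from above (yaw falls) pushes the three jaws in. It stays where left, springing back slightly at most
- nut_grip (a point): on the axis, 109 mm above the table, where to grip the nut across two flats. Loose, it drags about 0.08 N m for 0.5 to 1.1 rad from its start until the jaws meet the shank; then the torque climbs, to 0.3 to 0.5 N m felt while turning (a rise of 0.1 to 0.2 if read paused) when snug, some 0.2 to 0.45 rad past first touch. Beyond 0.6 rad past it is overtightened
- jaw0: one of three small steel collet jaws inside the nut, 6 x 7 x 10 mm, sliding in a radial slot; the nut's inner ramps push all three towards the axis by 3.5 mm per rad. Origin under its middle, 86 mm above the table
- jaw1: the second jaw, 120 degrees round from the first
- jaw2: the third jaw
- point_cone: grinding point with a conical stone, same 10 x 51 mm shank, in the rack: leave it. Origin at its foot
- point_ball: grinding point with an 18 mm ball-shaped stone, same shank, in the rack: leave it. Origin at its foot
- bowl: bisque bowl upside down, 104 mm wide, 54 mm high, origin under its centre: leave it
- jar: closed glaze jar, 60 mm in diameter, 85 mm high, origin under its centre: leave it
- loop_tool: wooden trimming tool with a wire loop, 160 mm long, lying along its x, origin under its middle: leave it
- rib: flat wooden rib 40 x 70 x 7 mm, lying, origin under its centre: leave it
- mug: bisque mug, 72 mm wide, 85 mm high, origin under its centre: leave it

How it is judged:
On the way, in this order (a step that is already met when the one before it is completed fails the run):
1. the cylindrical point sits fully home in the collet (z of point in the frame of spindle between 0.082 and 0.0885 m and horizontal distance between point and spindle below 0.003 m and angle between point's own z axis and vertical below 0.08 rad), for 0.2 s.
2. the nut grips its shank (contact force between point and jaw0 above 7 N and contact force between point and jaw1 above 7 N and contact force between point and jaw2 above 7 N), for 0.2 s.
At the end, for the whole second after the job is handed in: The cylindrical point stands in the collet, foot within 2.5 mm of the stop, within 3 mm of the spindle axis and 0.08 rad of upright, at rest, and each of the three jaws presses its shank with more than 7 N (nut snug) (all of step 1 and all of step 2 and linear speed of point below 0.02 m/s); the robot touches nothing.
It fails at once if the point is rammed against the spindle (more than 40 N) (contact force between point and spindle above 40 N).
It fails at once if the nut is overtightened (a jaw presses the shank with more than 36 N) (contact force between point and jaw0 above 36 N or contact force between point and jaw1 above 36 N or contact force between point and jaw2 above 36 N).
It fails at once if another point, or another thing on the bench, is moved by more than 25 mm (distance of any of point_cone, point_ball, bowl, jar, loop_tool, rib, mug from where it was at the start of the episode above 0.025 m).
It also fails if it takes over 61 s, if anything falls off the work surface, if the arm or the gripper's body presses on something with over 40 N, if the wrist force passes 120 N, or if a joint passes its speed limit or range.

## Working session

There is one attempt and no reset: what is moved stays moved. The work goes in short steps, Python scripts to look and compute and a shell command to move; the robot and the scene stay as the last step left them, time stands still between calls to the robot, and variables do not carry over. Pictures are saved under pics/ and viewed, at most 10 in all, crops included, and the job is handed in when it is done.

```bash
ls; mkdir -p pics; cat > h.py <<'E'
import numpy as np, cv2
from workcell import manip, eyes, job
def cloud(n):
    im,d=eyes.camera(n); p=eyes.camera_params(n)
    v,u=np.mgrid[0:400,0:640]
    P=np.stack([(u-p['cx'])/p['fx']*d,(v-p['cy'])/p['fy']*d,d],-1)
    T=np.array(p['world_from_camera'])
    W=P@T[:3,:3].T+T[:3,3]; W[d==0]=np.nan
    return im,W
E
python3 - <<'E'
from h import *
print(manip.get_obs()); print(manip.hold_point_z)
for n in("top","side"):
    im,W=cloud(n); cv2.imwrite(f"pics/{n}0.png",im[...,::-1]); np.save(n+"0.npy",W)
    print(n,np.round(eyes.camera_params(n)['world_from_camera'],3).tolist(),eyes.camera_params(n)['fx'])
E
```

```text
pics
{'clock': 0.0, 'joint_pos': array([-1.17759785,  0.33284067, -0.06468691,  1.46091611,  0.02160877,
        1.3498806 , -0.08851339]), 'joint_velocities': array([ 0.00020017, -0.00041147,  0.00072241,  0.00052102,  0.00037842,
       -0.00084853,  0.0012622 ]), 'tau': array([-1.14760805e-04, -6.25455165e+01,  4.90228983e-02, -3.91595650e+01,
        1.62066141e-02,  9.88587068e-03, -1.46093271e-05]), 'position': array([0.25231995, 0.57141404, 0.23054741]), 'ee_rot': array([ 2.06406437e-01,  9.78466110e-01, -6.66696325e-04, -1.02532893e-04]), 'ft_force': array([0.29107585, 0.64500989, 0.01318582]), 'torque': array([ 0.02263971, -0.01003608, -0.02291087]), 'grasp_force': 0.0, 'grip_width': 1.0000884910397765}
0.0187
top [[-0.024, -0.986, 0.163, 0.389], [-1.0, 0.024, 0.0, 0.012], [-0.004, -0.163, -0.987, 1.088], [0.0, 0.0, 0.0, 1.0]] 460.6144729268063
side [[0.903, -0.231, 0.361, 0.2], [-0.428, -0.526, 0.735, -0.734], [0.02, -0.819, -0.574, 0.705], [0.0, 0.0, 0.0, 1.0]] 467.98725544441845
```

View pics/top0.png

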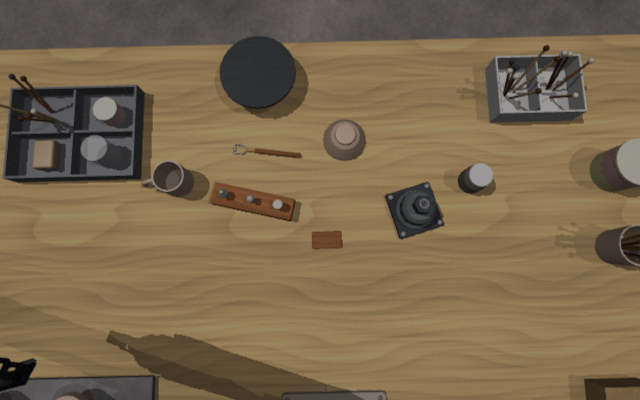

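View pics/side0.png

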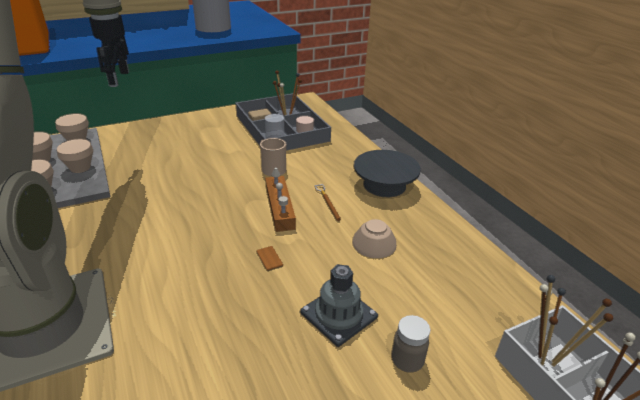

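The top view shows the rack at about (252,201), with points at (223,193), (250,199) and (278,205). The spindle is at about (415,210) with its nut at (422,205). Next I'll zoom in on both and measure.

```bash
python3 - <<'E'
from h import *
t=cv2.imread("pics/top0.png"); s=cv2.imread("pics/side0.png")
r=lambda a:cv2.resize(a,(390,290),interpolation=cv2.INTER_CUBIC)
a=np.vstack([np.hstack([r(t[170:235,205:300]),r(t[175:245,380:450])]),np.hstack([r(s[160:235,250:310]),r(s[255:345,295:385])])])
cv2.imwrite("pics/crop0.png",a)
W=np.load("top0.npy"); S=np.load("side0.npy")
# rack top
def both(f): return np.vstack([x[f(x)] for x in(W,S)])
for n,X in(("top",W),("side",S)):
    x,y,z=X[...,0],X[...,1],X[...,2]
    reg=(abs(x-np.nanmedian(W[201,240:262,0]))<.12)&(abs(y-W[201,252,1])<.13)
    m=reg&(z>.031)&(z<.041); 
    rect=cv2.minAreaRect((X[m][:,:2]*1000).astype(np.float32)); print(n,'rack',rect,m.sum())
    m=reg&(z>.06)&(z<.085)
    k,l,st,c=cv2.connectedComponentsWithStats(m.astype(np.uint8))
    for i in range(1,k):
        if st[i,4]>8: q=X[l==i]; print('pt',c[i],st[i,4],q.min(0).round(4),q.max(0).round(4),np.median(q,0).round(4))
    sp=W[205,422,:2]; reg=(np.hypot(x-sp[0],y-sp[1])<.06)
    for lo,hi in((.114,.121),(.1,.117),(.072,.08)):
        m=reg&(z>lo)&(z<hi); q=X[m]; 
        if len(q)>3: print('sp',lo,len(q),q.min(0).round(4),q.max(0).round(4),cv2.minAreaRect((q[:,:2]*1000).astype(np.float32)),cv2.minEnclosingCircle((q[:,:2]*1000).astype(np.float32)))
E
```

```text
top rack ((545.808837890625, 174.75430297851562), (190.81068420410156, 50.61434555053711), 76.4161148071289) 1546
pt [222.73611111 193.05555556] 72 [0.5509 0.2262 0.0608] [0.5699 0.2475 0.0836] [0.5587 0.2344 0.0694]
pt [249.8  198.62] 50 [0.5377 0.1668 0.0633] [0.5542 0.1834 0.0774] [0.5448 0.1738 0.0713]
pt [277.62962963 204.54320988] 81 [0.5202 0.102  0.0618] [0.5408 0.1222 0.0765] [0.5294 0.1113 0.0724]
sp 0.114 190 [ 0.5002 -0.2225  0.1141] [ 0.5351 -0.1828  0.121 ] ((517.6549682617188, -202.6646728515625), (39.690277099609375, 34.81949234008789), 89.17184448242188) ((517.9319458007812, -203.15542602539062), 20.332942962646484)
sp 0.1 99 [ 0.4997 -0.2208  0.1002] [ 0.5351 -0.1828  0.1169] ((517.4107666015625, -201.82650756835938), (38.03455352783203, 35.34516525268555), 88.57600402832031) ((516.5023803710938, -202.31475830078125), 19.580781936645508)
sp 0.072 361 [ 0.4835 -0.2358  0.072 ] [ 0.5508 -0.1689  0.0796] ((518.1875, -201.9669189453125), (66.54998779296875, 67.1697769165039), 84.09740447998047) ((517.6468505859375, -202.8299102783203), 35.174102783203125)
side rack ((54
[... 385 characters left out ...]
5275 0.1093 0.071 ]
sp 0.114 222 [ 0.4974 -0.2229  0.1141] [ 0.5346 -0.1825  0.121 ] ((516.0521850585938, -202.65048217773438), (40.507137298583984, 36.77946853637695), 88.3518295288086) ((514.9489135742188, -202.06288146972656), 21.1669921875)
sp 0.1 203 [ 0.4965 -0.2238  0.1001] [ 0.5343 -0.1833  0.117 ] ((515.9476928710938, -203.85935974121094), (40.46502685546875, 37.40959167480469), 85.3422622680664) ((515.5443725585938, -202.9925994873047), 21.231658935546875)
sp 0.072 473 [ 0.4825 -0.2373  0.0721] [ 0.5481 -0.1719  0.0796] ((511.9963073730469, -209.45077514648438), (54.69856643676758, 66.50718688964844), 59.608192443847656) ((515.1622314453125, -203.63050842285156), 34.28744125366211)
```

View pics/crop0.png

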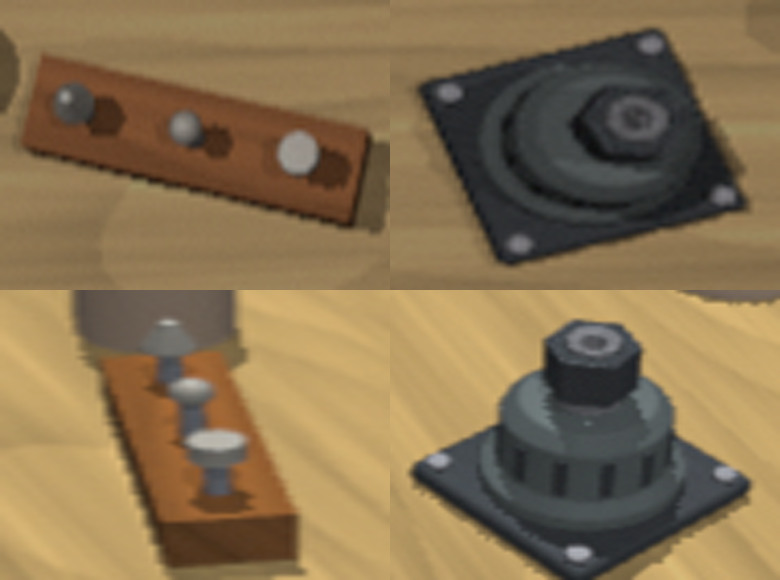

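The pale flat-topped cylinder is the point at top pixel (278,205), about (0.530, 0.112) in the world, with its stone top near z 74 mm. The ball is in the middle hole and the cone is far left. The spindle axis is about (0.517, -0.2025), and one pair of flats has its normal near yaw 0. I'll move above the point now, closing perpendicular to the rack row.

```bash
python3 -m crank '[[[5,2.78,-4.6,-0.8,0,0,-8],[5,2.78,-4.6,-0.8,0,0,-8],[5,2.78,-4.6,-0.8,0,0,-8],[5,2.78,-4.6,-0.8,0,0,-8],[5,2.78,-4.6,-0.8,0,0,-8],[5,2.78,-4.6,-0.8,0,0,-8],[5,2.78,-4.6,-0.8,0,0,-8],[5,2.78,-4.6,-0.8,0,0,-8],[5,2.78,-4.6,-0.8,0,0,-8],[5,2.78,-4.6,-0.8,0,0,-8],[5,0,0,0,0,0,0],[5,0,0,0,0,0,0]]]' 25; cat >> h.py <<'E'
from scipy.spatial.transform import Rotation as R
def st():
    o=manip.get_obs(); M=R.from_quat(o['ee_rot']).as_matrix()
    print('t',round(o['clock'],2),'pos',o['position'].round(4),'zax',M[:,2].round(4),'closeyaw',np.degrees(np.arctan2(M[1,1],M[0,1])).round(2),'F',o['ft_force'].round(2),'M',o['torque'].round(3),'w',round(o['grip_width']*85.4,1),'g',round(o['grasp_force'],1),'q7',o['joint_pos'][6].round(2))
E
python3 -c "from h import *;st()"
```

```text
clock: 1.6
position: [0.5301, 0.1122, 0.151]
ee_rot: [0.787, 0.617, -0.0, -0.0]
ft_force: [-0.2, 0.8, 0.8]
grip_width: 0.589
grasp_force: 0.0
t 1.6 pos [0.5301 0.1122 0.151 ] zax [-7.e-04  0.e+00 -1.e+00] closeyaw -13.78 F [-0.22  0.77  0.82] M [ 0.025 -0.031  0.004] w 50.3 g 0.0 q7 -0.45
```

```bash
python3 -m crank '[[[5,0,0,-3,0,0,0],[5,0,0,-3,0,0,0],[5,0,0,-2.5,0,0,0],[5,0,0,-2,0,0,0],[5,0,0,0,0,0,0],[2,0,0,0,0,0,0],[1.5,0,0,0,0,0,0],[1.5,0,0,0,0,0,0],[1.5,0,0,0,0,0,0],[1.5,0,0,0,0,0,0]]]' 40; python3 -c "from h import *;st()"
```

```text
clock: 2.85
position: [0.5311, 0.1122, 0.0474]
ee_rot: [0.787, 0.617, 0.001, 0.0]
ft_force: [-2.4, 1.0, 7.1]
grip_width: 0.237
grasp_force: 39.2
t 2.85 pos [0.5311 0.1122 0.0474] zax [ 0.0016  0.001  -1.    ] closeyaw -13.81 F [-2.42  0.95  7.07] M [0.2   0.349 0.043] w 20.2 g 39.2 q7 -0.4
```

Gripped with a 20 mm opening and 39 N, so I'll lift it and check its lean.

```bash
python3 -m crank '[[[1,0,0,1,0,0,0],[1,0,0,1,0,0,0],[1,0,0,1.5,0,0,0],[1,0,0,3,0,0,0],[1,0,0,5,0,0,0],[1,0,0,5,0,0,0],[1,0,-4,2,0,0,0],[1,-0.2,-6,0,0,0,0],[1,-0.2,-6,0,0,0,0],[1,-0.2,-6,0,0,0,0],[1,-0.2,-5,0,0,0,0],[1,0,0,0,0,0,0],[1,0,0,0,0,0,0]]]'; python3 - <<'E'
from h import *
st()
im,W=cloud("side"); t=manip.get_obs()['position']
p=eyes.camera_params("side"); T=np.array(p['world_from_camera'])
c=np.linalg.inv(T)@np.r_[t,1]; u=int(p['fx']*c[0]/c[2]+p['cx']); v=int(p['fy']*c[1]/c[2]+p['cy']); print(u,v)
np.save("side1.npy",W); cv2.imwrite("pics/side1.png",cv2.resize(im[v-45:v+45,u-60:u+60,::-1],(800,600),interpolation=cv2.INTER_CUBIC))
E
```

```text
clock: 4.47
position: [0.5225, -0.1578, 0.2318]
ee_rot: [0.787, 0.617, 0.0, -0.0]
ft_force: [0.7, -0.5, -0.8]
grip_width: 0.239
grasp_force: 39.2
t 4.47 pos [ 0.5225 -0.1578  0.2318] zax [ 5.e-04  5.e-04 -1.e+00] closeyaw -13.83 F [ 0.69 -0.53 -0.75] M [ 0.034 -0.036  0.017] w 20.4 g 39.2 q7 0.06
335 205
```

View pics/side1.png

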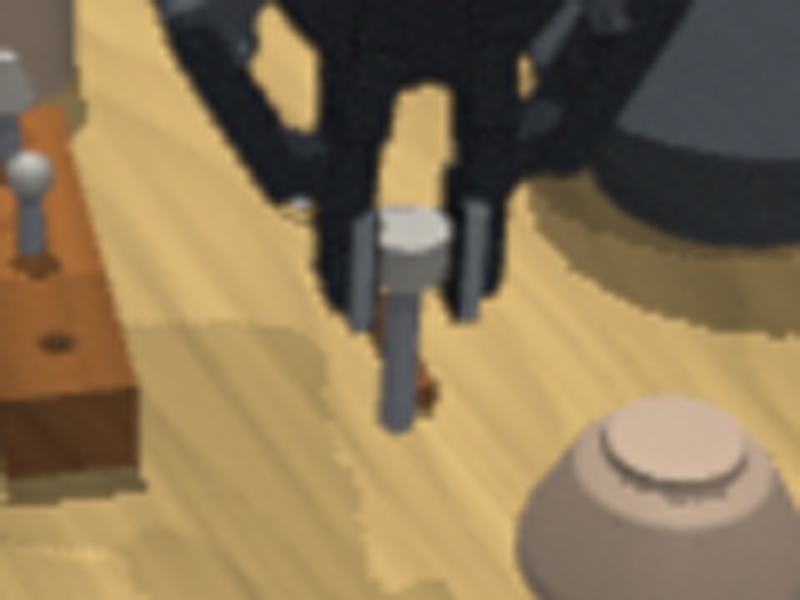

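The point is held with its shank free, between about (400,290) and (397,430) in the crop. I'll fit the shank axis from depth.

```bash
cat >> h.py <<'E'
def shank(W,t):
    q=W.reshape(-1,3); q=q[~np.isnan(q[:,0])]
    m=(np.hypot(q[:,0]-t[0],q[:,1]-t[1])<.014)&(q[:,2]>t[2]-.05)&(q[:,2]<t[2]+.007)
    q=q[m]; print(len(q),'zmin',q[:,2].min().round(4))
    T=np.array(eyes.camera_params("side")['world_from_camera'])
    f=T[:2,2]/np.linalg.norm(T[:2,2]); l=np.array([f[1],-f[0]])   # depth and lateral(right) directions
    z=q[:,2]-t[2]
    zb=np.round(z/.004)*.004
    for k in np.unique(zb):
        s=q[zb==k][:,:2]-t[:2]
        if len(s)>3: print(k.round(3),len(s),'lat',((s@l).min()*1e3).round(1),((s@l).max()*1e3).round(1),'mean',((s@l).mean()*1e3).round(2),'dep med',(np.median(s@f)*1e3).round(2),'near',(np.percentile(s@f,15)*1e3).round(2))
E
python3 - <<'E'
from h import *
shank(np.load("side1.npy"),manip.get_obs()['position'])
E
```

```text
125 zmin 0.1945
-0.036 10 lat -7.0 2.0 mean -2.88 dep med -3.0 near -4.86
-0.032 9 lat -7.0 1.8 mean -2.58 dep med -3.33 near -4.83
-0.028 11 lat -5.5 1.5 mean -1.99 dep med -3.41 near -5.24
-0.024 9 lat -5.6 1.3 mean -2.18 dep med -4.76 near -5.49
-0.02 10 lat -5.9 2.9 mean -2.16 dep med -3.83 near -5.16
-0.016 9 lat -6.0 2.9 mean -0.9 dep med -3.31 near -3.93
-0.012 14 lat -6.2 2.5 mean -2.44 dep med -4.33 near -6.12
-0.008 9 lat -6.3 2.5 mean -1.48 dep med -3.53 near -4.77
-0.004 11 lat -6.4 2.3 mean -2.2 dep med -3.09 near -5.39
-0.0 15 lat -6.6 10.7 mean -0.27 dep med -3.44 near -5.6
0.004 14 lat -5.0 10.2 mean 1.22 dep med -3.72 near -5.03
0.008 4 lat -5.2 10.3 mean 3.91 dep med -3.55 near -4.91
```

The shank is upright within about 1°, with its foot about 39 mm below the TCP. The side camera bias and the spindle readings agree on an axis near (0.518, -0.204), so I'll move over the mouth.

```bash
python3 -m crank '[[[1,-0.2,-2.4,0,0,0,0],[1,-0.25,-2.25,0,0,0,0],[1,0,0,-3,0,0,0],[1,0,0,-2.5,0,0,0],[1,0,0,-0.7,0,0,0],[1,0,0,0,0,0,0],[1,0,0,0,0,0,0]]]'; python3 - <<'E'
from h import *
st()
im,W=cloud("side"); t=manip.get_obs()['position']
p=eyes.camera_params("side"); T=np.array(p['world_from_camera'])
c=np.linalg.inv(T)@np.r_[t,1]; u=int(p['fx']*c[0]/c[2]+p['cx']); v=int(p['fy']*c[1]/c[2]+p['cy'])+15; print(u,v)
cv2.imwrite("pics/side2.png",cv2.resize(im[v-45:v+45,u-60:u+60,::-1],(800,600),interpolation=cv2.INTER_CUBIC))
E
```

```text
clock: 5.4
position: [0.5186, -0.2046, 0.1705]
ee_rot: [0.787, 0.617, 0.001, 0.001]
ft_force: [0.0, -0.0, -1.5]
grip_width: 0.244
grasp_force: 39.3
t 5.4 pos [ 0.5186 -0.2046  0.1705] zax [ 1.7e-03 -2.0e-04 -1.0e+00] closeyaw -13.79 F [ 0.03 -0.02 -1.52] M [-0.    -0.032  0.001] w 20.8 g 39.3 q7 0.19
344 264
```

View pics/side2.png

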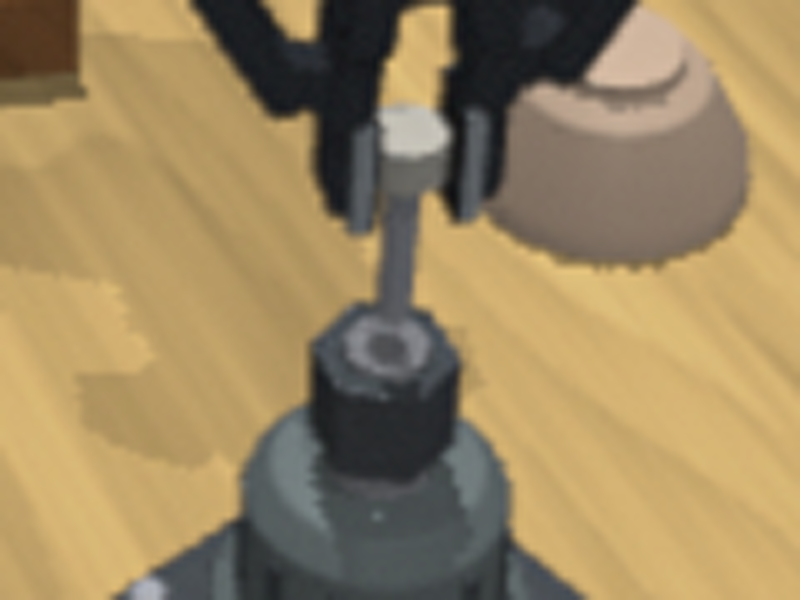

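The foot hovers just above the mouth: it ends near crop (396,308), with the mouth ring centred at (388,346). I'll convert both through the calibration to get the horizontal offset.

```bash
python3 - <<'E'
from h import *
p=eyes.camera_params("side"); T=np.array(p['world_from_camera'])
t=manip.get_obs()['position']
def ray(cu,cv,z):
    u=284+cu/6.6667; v=219+cv/6.6667
    d=T[:3,:3]@[(u-p['cx'])/p['fx'],(v-p['cy'])/p['fy'],1]; return (T[:3,3]+d*(z-T[2,3])/d[2])
print('mouth',ray(388,346,.1215).round(4),'foot',ray(396,307,t[2]-.039).round(4),'stone top',ray(411,131,t[2]+.019+.007).round(4),'tcp',t)
im,W=cloud("side"); q=W[255:290,325:360].reshape(-1,3)
m=(q[:,2]>.117)&(q[:,2]<.1235)&(np.hypot(q[:,0]-.517,q[:,1]+.203)<.025)
q=q[m]; print(len(q),cv2.minAreaRect((q[:,:2]*1e3).astype(np.float32)),np.median(q[:,2]))
im,W=cloud("side"); shank(W,t)
E
```

```text
mouth [ 0.5162 -0.2051  0.1215] foot [ 0.5199 -0.2017  0.1314] stone top [ 0.518  -0.206   0.1964] tcp [ 0.51853909 -0.20472423  0.17039809]
201 ((515.5185546875, -203.6368408203125), (36.15414810180664, 38.76122283935547), 53.339752197265625) 0.118774975427685
158 zmin 0.1205
-0.048 39 lat -13.1 8.2 mean -2.69 dep med -1.67 near -8.38
-0.036 9 lat -6.4 2.3 mean -1.6 dep med -3.54 near -4.18
-0.032 10 lat -6.7 2.3 mean -3.37 dep med -3.4 near -5.14
-0.028 11 lat -6.9 2.0 mean -2.93 dep med -2.09 near -5.35
-0.024 11 lat -7.1 1.8 mean -2.97 dep med -3.58 near -4.18
-0.02 10 lat -7.3 1.4 mean -2.64 dep med -3.64 near -4.5
-0.016 8 lat -5.8 1.3 mean -1.66 dep med -3.5 near -4.67
-0.012 10 lat -6.0 0.9 mean -3.04 dep med -3.7 near -4.49
-0.008 8 lat -6.3 2.7 mean -2.04 dep med -3.11 near -4.4
-0.004 13 lat -6.4 2.4 mean -2.16 dep med -3.36 near -4.92
0.0 12 lat -6.6 10.5 mean -0.87 dep med -2.55 near -4.88
0.004 13 lat -6.7 10.4 mean 1.21 dep med -3.48 near -4.32
0.008 4 lat -5.2 10.1 mean 5.95 dep med -4.3 near -6.47
```

The offsets come to only 1–2 mm, well within the funnel. I'll shift slightly and lower gently, watching the forces.

```bash
python3 -m crank '[[[1,-0.12,-0.05,-0.4,0,0,0],[1,0,0,-0.5,0,0,0],[1,0,0,-0.2,0,0,0],[1,0,0,-0.2,0,0,0],[1,0,0,-0.15,0,0,0],[1,0,0,0,0,0,0]]]'; python3 -c "from h import *;st()"
```

```text
clock: 6.3
position: [0.5169, -0.2051, 0.1548]
ee_rot: [0.787, 0.617, 0.0, 0.0]
ft_force: [1.1, 0.7, -1.6]
grip_width: 0.24
grasp_force: 39.2
t 6.3 pos [ 0.5169 -0.2051  0.1548] zax [ 2.e-04  1.e-04 -1.e+00] closeyaw -13.81 F [ 1.14  0.68 -1.64] M [ 0.15  -0.277 -0.004] w 20.5 g 39.2 q7 0.2
```

```bash
python3 -m crank '[[[1,0,0,-0.15,0,0,0],[1,0,0,-0.15,0,0,0],[1,0,0,0,0,0,0]]]' ; python3 -c "from h import *;st()"
```

```text
clock: 6.68
position: [0.5168, -0.2052, 0.1517]
ee_rot: [0.787, 0.617, 0.0, 0.0]
ft_force: [2.0, -0.1, -1.2]
grip_width: 0.238
grasp_force: 39.2
t 6.67 pos [ 0.5168 -0.2052  0.1517] zax [ 1.e-04  0.e+00 -1.e+00] closeyaw -13.82 F [ 1.95 -0.07 -1.17] M [ 0.224 -0.284  0.016] w 20.3 g 39.2 q7 0.2
```

The foot is about 10 mm into the mouth with only 2 N sideways, so it's in the bore. I'll ease +x a little and push on.

```bash
python3 -m crank '[[[1,0.06,0,-0.2,0,0,0],[1,0,0,-0.2,0,0,0],[1,0,0,-0.2,0,0,0],[1,0,0,0,0,0,0]]]' ; python3 -c "from h import *;st()"
```

```text
clock: 7.18
position: [0.5172, -0.2052, 0.1456]
ee_rot: [0.787, 0.617, -0.0, -0.0]
ft_force: [-0.5, 1.2, -1.5]
grip_width: 0.242
grasp_force: 39.2
t 7.17 pos [ 0.5172 -0.2052  0.1456] zax [-4.e-04  1.e-04 -1.e+00] closeyaw -13.83 F [-0.49  1.16 -1.51] M [ 0.256 -0.103  0.024] w 20.7 g 39.2 q7 0.21
```

```bash
python3 -m crank '[[[1,0,0,-0.15,0,0,0],[1,0,0,-0.15,0,0,0],[1,0,0,0,0,0,0]]]' ; python3 -c "from h import *;st()"
```

```text
clock: 7.55
position: [0.5173, -0.2052, 0.1427]
ee_rot: [0.787, 0.617, 0.0, 0.0]
ft_force: [1.3, 1.5, 0.2]
grip_width: 0.233
grasp_force: 39.3
t 7.55 pos [ 0.5173 -0.2052  0.1427] zax [ 1.e-04  0.e+00 -1.e+00] closeyaw -13.82 F [1.32 1.54 0.15] M [ 0.213 -0.139 -0.018] w 19.9 g 39.3 q7 0.21
```

```bash
python3 -m crank '[[[1,0.03,0.05,-0.2,0,0,0],[1,0,0,-0.2,0,0,0],[1,0,0,-0.2,0,0,0],[1,0,0,0,0,0,0]]]' ; python3 -c "from h import *;st()"
```

```text
clock: 8.05
position: [0.5175, -0.2046, 0.1363]
ee_rot: [0.787, 0.617, -0.0, -0.0]
ft_force: [2.5, 0.0, -3.1]
grip_width: 0.238
grasp_force: 39.1
t 8.05 pos [ 0.5175 -0.2046  0.1363] zax [-3.e-04 -0.e+00 -1.e+00] closeyaw -13.82 F [ 2.46  0.02 -3.07] M [ 0.188 -0.406 -0.055] w 20.3 g 39.1 q7 0.21
```

```bash
python3 -m crank '[[[1,0,0,-0.15,0,0,0],[1,0,0,-0.15,0,0,0],[1,0,0,0,0,0,0]]]' ; python3 -c "from h import *;st()"
```

```text
clock: 8.43
position: [0.5175, -0.2047, 0.1335]
ee_rot: [0.787, 0.617, -0.0, -0.0]
ft_force: [1.2, 0.8, -2.0]
grip_width: 0.243
grasp_force: 39.3
t 8.43 pos [ 0.5175 -0.2047  0.1335] zax [-3.e-04  0.e+00 -1.e+00] closeyaw -13.82 F [ 1.2   0.8  -2.01] M [ 0.185 -0.261 -0.044] w 20.8 g 39.3 q7 0.22
```

```bash
python3 -m crank '[[[1,0.03,0,-0.2,0,0,0],[1,0,0,-0.2,0,0,0]]]' ; python3 -c "from h import *;st()"
```

```text
clock: 8.68
position: [0.518, -0.2047, 0.1298]
ee_rot: [0.787, 0.617, 0.0, 0.0]
ft_force: [-0.0, 1.1, 3.1]
grip_width: 0.238
grasp_force: 39.6
t 8.68 pos [ 0.518  -0.2047  0.1298] zax [ 3.e-04  1.e-04 -1.e+00] closeyaw -13.82 F [-0.01  1.06  3.12] M [ 0.399  0.064 -0.019] w 20.3 g 39.6 q7 0.22
```

```bash
python3 -m crank '[[[1,0,0,-0.1,0,0,0],[1,0,0,-0.1,0,0,0]]]' ; python3 -c "from h import *;st()"
```

```text
clock: 8.93
position: [0.518, -0.2047, 0.1278]
ee_rot: [0.787, 0.617, 0.0, 0.0]
ft_force: [0.4, 1.1, 3.3]
grip_width: 0.237
grasp_force: 39.6
t 8.93 pos [ 0.518  -0.2047  0.1278] zax [ 2.e-04  0.e+00 -1.e+00] closeyaw -13.82 F [0.39 1.07 3.29] M [ 0.355 -0.038 -0.007] w 20.2 g 39.6 q7 0.22
```

```bash
python3 -m crank '[[[1,0,0,-0.1,0,0,0]]]' ; python3 -c "from h import *;st()"
```

```text
clock: 9.05
position: [0.518, -0.2047, 0.1268]
ee_rot: [0.787, 0.617, 0.0, 0.0]
ft_force: [-1.1, 2.0, 3.3]
grip_width: 0.238
grasp_force: 39.6
t 9.05 pos [ 0.518  -0.2047  0.1268] zax [ 2.e-04  1.e-04 -1.e+00] closeyaw -13.82 F [-1.06  1.99  3.27] M [0.375 0.016 0.009] w 20.3 g 39.6 q7 0.22
```

Drag of about 5 N shows while moving. I'll continue in 1 mm steps towards the stop.

```bash
python3 -m crank '[[[1,0,0,-0.1,0,0,0]]]' ; python3 -c "from h import *;st()"
```

```text
clock: 9.18
position: [0.518, -0.2047, 0.1258]
ee_rot: [0.787, 0.617, 0.0, 0.0]
ft_force: [0.4, 1.8, 3.5]
grip_width: 0.24
grasp_force: 39.6
t 9.18 pos [ 0.518  -0.2047  0.1258] zax [ 2.e-04  0.e+00 -1.e+00] closeyaw -13.82 F [0.36 1.79 3.54] M [ 0.366 -0.022  0.021] w 20.5 g 39.6 q7 0.22
```

```bash
python3 -m crank '[[[1,0,0,-0.06,0,0,0]]]' ; python3 -c "from h import *;st()"
```

```text
clock: 9.3
position: [0.518, -0.2048, 0.1254]
ee_rot: [0.787, 0.617, 0.0, 0.0]
ft_force: [-2.8, 1.5, 8.2]
grip_width: 0.238
grasp_force: 40.1
t 9.3 pos [ 0.518  -0.2048  0.1254] zax [ 3.e-04  0.e+00 -1.e+00] closeyaw -13.82 F [-2.77  1.46  8.21] M [ 0.495  0.338 -0.014] w 20.3 g 40.1 q7 0.22
```

```bash
python3 -m crank '[[[1,0,0,-0.06,0,0,0]]]' ; python3 -c "from h import *;st()"
```

```text
clock: 9.43
position: [0.5182, -0.2049, 0.1253]
ee_rot: [0.787, 0.617, 0.0, 0.0]
ft_force: [-2.9, 2.6, 14.2]
grip_width: 0.238
grasp_force: 40.4
t 9.43 pos [ 0.5182 -0.2049  0.1253] zax [ 8.e-04  0.e+00 -1.e+00] closeyaw -13.83 F [-2.87  2.6  14.21] M [ 0.652  0.697 -0.021] w 20.4 g 40.4 q7 0.22
```

It's home: force rises stiffly at TCP z 0.1253, matching the expected 0.125. I'll unload, open to 6 cm, then turn to yaw 0 around the stone.

```bash
python3 -m crank '[[[1,0,0,0.08,0,0,0],[1,0,0,0,0,0,0],[6,0,0,0,0,0,0],[6,0,0,0,0,0,0],[6,0,0,0,0,0,0],[6,0,0,0,0,0,7],[6,0,0,0,0,0,7],[6,0,0,0,0,0,0]]]' ; python3 - <<'E'
from h import *
st()
im,W=cloud("top"); im2,W2=cloud("side")
cv2.imwrite("pics/c3.png",np.hstack([cv2.resize(x[...,::-1],(400,400),interpolation=cv2.INTER_CUBIC) for x in(im[165:235,380:450],im2[215:295,300:380])]))
for X in(W,W2):
    q=X.reshape(-1,3); q=q[(np.hypot(q[:,0]-.517,q[:,1]+.204)<.016)&(q[:,2]>.143)&(q[:,2]<.156)]
    if len(q)>4: print(len(q),cv2.minEnclosingCircle((q[:,:2]*1e3).astype(np.float32)),np.percentile(q[:,2],[50,90]).round(4))
E
```

```text
clock: 10.42
position: [0.5179, -0.2049, 0.1254]
ee_rot: [0.706, 0.708, 0.0, -0.0]
ft_force: [-0.3, 0.0, 0.7]
grip_width: 0.699
grasp_force: 0.0
t 10.43 pos [ 0.5179 -0.2049  0.1254] zax [ 0.  0. -1.] closeyaw 0.12 F [-0.33  0.    0.74] M [-0.047 -0.026 -0.074] w 59.7 g 0.0 q7 0.45
14 ((515.7384643554688, -197.07492065429688), 7.4226579666137695) [0.1498 0.1525]
119 ((515.8643798828125, -203.22508239746094), 11.22450065612793) [0.1508 0.152 ]
```

View pics/c3.png

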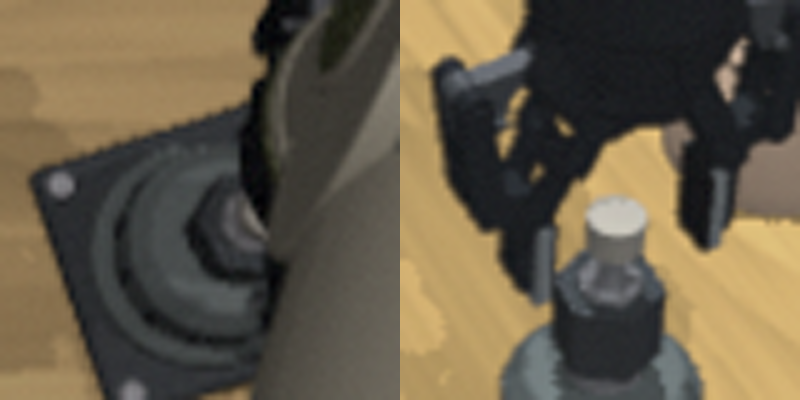

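The side view shows the stone upright at (616,225), its top at z 151 mm (home). The nut is just below, with its flats facing the fingers. I'll go down and grip the nut.

```bash
python3 -m crank '[[[6,0,0.06,-1,0,0,0],[6,0,0,-1,0,0,0],[6,0,0,-1,0,0,0],[6,0,0,-0.5,0,0,0],[6,0,0,0,0,0,0],[4,0,0,0,0,0,0],[3,0,0,0,0,0,0],[3,0,0,0,0,0,0],[3,0,0,0,0,0,0],[3,0,0,0,0,0,0]]]' 60; python3 -c "from h import *;st()"
```

```text
clock: 11.78
position: [0.518, -0.2042, 0.0911]
ee_rot: [0.706, 0.708, 0.0, 0.0]
ft_force: [-3.0, -0.1, 4.4]
grip_width: 0.42
grasp_force: 59.7
t 11.78 pos [ 0.518  -0.2042  0.0911] zax [ 5.e-04  3.e-04 -1.e+00] closeyaw 0.16 F [-3.02 -0.08  4.45] M [ 0.172  0.589 -0.034] w 35.9 g 59.7 q7 0.47
```

Gripped at 35.9 mm across the flats, so I'll start turning clockwise.

```bash
python3 -m crank '[[[3,0,0,0,0,0,-4],[3,0,0,0,0,0,-4],[3,0,0,0,0,0,-4]]]'; python3 -c "from h import *;st()"
```

```text
clock: 12.15
position: [0.5175, -0.2042, 0.0911]
ee_rot: [0.777, 0.63, -0.0, -0.0]
ft_force: [-6.4, 1.0, 8.2]
grip_width: 0.418
grasp_force: 59.4
t 12.15 pos [ 0.5175 -0.2042  0.0911] zax [-5.e-04  6.e-04 -1.e+00] closeyaw -11.97 F [-6.44  1.04  8.16] M [0.324 1.213 0.061] w 35.7 g 59.4 q7 0.28
```

```bash
python3 -m crank '[[[3,0,0,0,0,0,-4],[3,0,0,0,0,0,-4],[3,0,0,0,0,0,-3]]]'; python3 -c "from h import *;st()"
```

```text
clock: 12.52
position: [0.517, -0.2041, 0.0911]
ee_rot: [0.834, 0.552, -0.0, -0.001]
ft_force: [-9.8, 3.4, 11.7]
grip_width: 0.42
grasp_force: 59.9
t 12.53 pos [ 0.517  -0.2041  0.0911] zax [-0.0015  0.0011 -1.    ] closeyaw -22.95 F [-9.77  3.38 11.68] M [0.511 1.661 0.096] w 35.9 g 59.9 q7 0.1
```

```bash
python3 -m crank '[[[3,0,0,0,0,0,-3],[3,0,0,0,0,0,-3]]]'; python3 -c "from h import *;st()"
```

```text
clock: 12.78
position: [0.5168, -0.2039, 0.0911]
ee_rot: [0.861, 0.508, -0.0, -0.001]
ft_force: [-11.2, 4.1, 13.5]
grip_width: 0.413
grasp_force: 60.2
t 12.78 pos [ 0.5168 -0.2039  0.0911] zax [-0.0019  0.0015 -1.    ] closeyaw -28.94 F [-11.18   4.14  13.51] M [0.647 1.976 0.104] w 35.3 g 60.2 q7 0.0
```

Side load is building up from axis offset, about 11 N in x and 13 N in z. I'll relieve it while turning.

```bash
python3 -m crank '[[[3,-0.1,0.04,0.08,0,0,0],[3,0,0,0,0,0,-3],[3,0,0,0,0,0,-3]]]'; python3 -c "from h import *;st()"
```

```text
clock: 13.15
position: [0.5165, -0.2038, 0.0911]
ee_rot: [0.887, 0.463, -0.0, -0.0]
ft_force: [-2.7, 0.3, -0.0]
grip_width: 0.414
grasp_force: 61.4
t 13.15 pos [ 0.5165 -0.2038  0.0911] zax [-6.e-04  0.e+00 -1.e+00] closeyaw -34.89 F [-2.68  0.35 -0.04] M [-0.101  0.399  0.1  ] w 35.4 g 61.4 q7 -0.1
```

```bash
python3 -m crank '[[[3,0,0,0,0,0,-3],[3,0,0,0,0,0,-3]]]'; python3 -c "from h import *;st()"
```

```text
clock: 13.4
position: [0.5163, -0.2036, 0.0912]
ee_rot: [0.91, 0.416, -0.0, -0.0]
ft_force: [-5.3, -0.2, 0.9]
grip_width: 0.419
grasp_force: 61.6
t 13.4 pos [ 0.5163 -0.2036  0.0912] zax [-1.1e-03  4.0e-04 -1.0e+00] closeyaw -40.89 F [-5.26 -0.25  0.87] M [0.124 0.694 0.107] w 35.8 g 61.6 q7 -0.19
```

Drag is steady near 0.10 N m, still the loose phase. I'll continue.

```bash
python3 -m crank '[[[3,-0.06,0,0,0,0,-3],[3,0,0,0,0,0,-3]]]'; python3 -c "from h import *;st()"
```

```text
clock: 13.65
position: [0.5161, -0.2035, 0.0912]
ee_rot: [0.93, 0.368, -0.0, -0.0]
ft_force: [-1.2, 0.0, -1.7]
grip_width: 0.417
grasp_force: 61.0
t 13.65 pos [ 0.5161 -0.2035  0.0912] zax [-4.e-04  3.e-04 -1.e+00] closeyaw -46.87 F [-1.18  0.02 -1.69] M [0.116 0.343 0.173] w 35.6 g 61.0 q7 -0.29
```

```bash
python3 -m crank '[[[3,0,0,0,0,0,-2.5],[3,0,0,0,0,0,-2.5]]]'; python3 -c "from h import *;st()"
```

```text
clock: 13.9
position: [0.516, -0.2033, 0.0912]
ee_rot: [0.945, 0.327, -0.0, -0.0]
ft_force: [-4.0, 2.0, 1.0]
grip_width: 0.416
grasp_force: 60.6
t 13.9 pos [ 0.516  -0.2033  0.0912] zax [-7.e-04  6.e-04 -1.e+00] closeyaw -51.83 F [-3.99  2.03  0.99] M [0.238 0.494 0.274] w 35.6 g 60.6 q7 -0.37
```

```bash
python3 -m crank '[[[3,0,0,0,0,0,-2],[3,0,0,0,0,0,-2]]]'; python3 -c "from h import *;st()"
```

```text
clock: 14.15
position: [0.5159, -0.2032, 0.0912]
ee_rot: [0.956, 0.294, -0.0, -0.001]
ft_force: [-5.2, 3.3, 2.1]
grip_width: 0.412
grasp_force: 60.4
t 14.15 pos [ 0.5159 -0.2032  0.0912] zax [-1.e-03  8.e-04 -1.e+00] closeyaw -55.85 F [-5.24  3.28  2.13] M [0.433 0.881 0.371] w 35.2 g 60.4 q7 -0.43
```

Torque has climbed from 0.11 to 0.37 since about -43.5°, so it's 0.22 rad past touch. A few degrees more puts it mid-range.

```bash
python3 -m crank '[[[3,0,0,0,0,0,-2],[3,0,0,0,0,0,-1.5]]]'; python3 -c "from h import *;st()"; python3 -m crank '[[[3,-0.03,0.03,0,0,0,0],[3,0,0,0,0,0,0]]]'; python3 -c "from h import *;st()"
```

```text
clock: 14.4
position: [0.5158, -0.203, 0.0911]
ee_rot: [0.964, 0.265, -0.0, -0.001]
ft_force: [-6.7, 4.2, 3.5]
grip_width: 0.418
grasp_force: 60.1
t 14.4 pos [ 0.5158 -0.203   0.0911] zax [-0.0013  0.001  -1.    ] closeyaw -59.32 F [-6.65  4.24  3.48] M [0.582 0.945 0.424] w 35.7 g 60.1 q7 -0.49
clock: 14.65
position: [0.5158, -0.203, 0.0912]
ee_rot: [0.964, 0.265, -0.0, -0.0]
ft_force: [-4.6, 2.8, 1.3]
grip_width: 0.419
grasp_force: 61.1
t 14.65 pos [ 0.5158 -0.203   0.0912] zax [-5.e-04  5.e-04 -1.e+00] closeyaw -59.3 F [-4.61  2.79  1.27] M [0.49  0.74  0.201] w 35.8 g 61.1 q7 -0.49
```

Snug: 0.42 N m while turning and a rise of about 0.2 paused, 0.28 rad past touch. I'll release and withdraw upward.

```bash
python3 -m crank '[[[4.5,0,0,0,0,0,0],[6,0,0,0,0,0,0],[6,0,0,0,0,0,0],[6,0,0,0,0,0,0],[6,0,0,2,0,0,0],[6,0,0,3,0,0,0],[6,0,0,4,0,0,0],[6,0,0,4,0,0,0],[6,-3,3,2,0,0,0],[6,-4,4,0,0,0,0],[6,-4,4,0,0,0,0],[6,0,0,0,0,0,0]]]'; python3 - <<'E'
from h import *
st()
im,W=cloud("top"); im2,W2=cloud("side")
cv2.imwrite("pics/c4.png",np.hstack([cv2.resize(x[...,::-1],(400,400),interpolation=cv2.INTER_CUBIC) for x in(im[165:235,380:450],im2[215:315,290:390])]))
for X in(W,W2):
    q=X.reshape(-1,3); q=q[(np.hypot(q[:,0]-.517,q[:,1]+.204)<.016)&(q[:,2]>.147)&(q[:,2]<.156)]
    if len(q)>4: print(len(q),cv2.minEnclosingCircle((q[:,:2]*1e3).astype(np.float32)),np.percentile(q[:,2],[50,90]).round(4))
E
```

```text
clock: 16.15
position: [0.4046, -0.0915, 0.2428]
ee_rot: [0.964, 0.266, 0.002, -0.002]
ft_force: [0.3, -0.3, 0.6]
grip_width: 0.702
grasp_force: 0.0
t 16.15 pos [ 0.4046 -0.0915  0.2428] zax [ 0.0035  0.0042 -1.    ] closeyaw -59.12 F [ 0.34 -0.34  0.63] M [-0.028 -0.087 -0.045] w 59.9 g 0.0 q7 -1.07
91 ((519.242919921875, -203.4063262939453), 11.27596378326416) [0.1506 0.1523]
98 ((516.755859375, -202.8500518798828), 11.197319984436035) [0.151  0.1523]
```

View pics/c4.png

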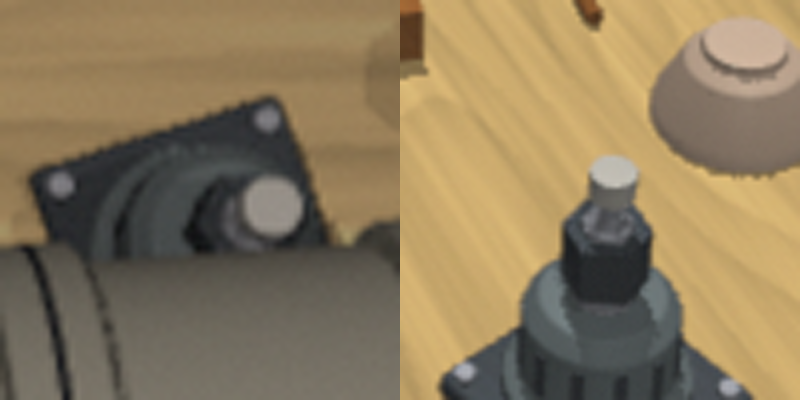

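The point stands upright and home, stone top at z 151 mm (side crop (613,180)), and the gripper is clear. I'm handing it in.

```bash
python3 -c "from workcell import job;print(job.hand_in())"
```

```text
the job is handed in; nothing more can be done
None
```

The cylindrical point is in the collet, home on the stop, and the nut is snug at about 0.42 N m while turning; the gripper is clear and the job was handed in at about 16 s, with no verdict returned.

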